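# Scrub the short cylinder barrel, then lengthen the telescopic brush and hold it ready

## Robot

A 7-joint arm with a two-finger parallel gripper is mounted at the origin on a cart in front of the work surface, level with it; the furniture and walls round the work are solid. World frame = base frame: x ahead of the robot, y to its left, z up, the work surface at z = 0. Lengths are in m, angles in rad, forces in N, time in s.
With the tool pointing down it reaches from about 0.4 to 0.85 m from the base axis. Payload 4.5 kg.
Tool frame: the origin (TCP) lies midway between the tips of the shut fingers; the grasp point (between the pads) lies r.grip_point_offset behind it (r.grip_point_offset is the distance from the TCP to the grasp point, in m); z points along the fingers, y is the line along which they close (so a half turn about z gives the same grasp; the last joint's range is limited). The gripper opens to 88 mm and grips with 3 to 60 N. Pads are 18 mm wide; open, the fingers measure 123 mm over their backs; the gripper's body (75 mm by 187 mm) begins 45 mm behind the grasp point.
Start: joints at [-1.292, 0.689, -0.195, 1.565, 0.157, 0.902, -0.215], TCP at [0.151, 0.606, 0.239] pointing down, gripper open.
Joint ranges: [-3.01, 3.01], [-0.46, 2.08], [-1.47, 1.51], [0.13, 2.56], [-1, 4.14], [0.04, 2.09], [-2.66, 2.66]. Speed limits (rad/s): [2.57, 2.57, 3.14, 3.14, 3.14, 3.14, 3.14].

## Interface

Orientations are given as a unit quaternion [x, y, z, w].
In Python, from plant import r gives the robot as it stands.
- The arm moves only by the shell command python3 -m jog 'ROWS' [FORCE]. ROWS is JSON, a list of rows, each an object of numbers: "wx", "wy", "wz": the turn, a rotation vector about the world's x, y, z as a fraction of full scale; "dx", "dy", "dz": the shift along the world's x, y, z as a fraction of full scale; "hand": the closure, from 0 (fully open) to 1 (shut). In form: [{"wx": .., "wy": .., "wz": .., "dx": .., "dy": .., "dz": .., "hand": ..}, ...]. A call has 1 to 5 rows; each row shifts and turns the commanded pose from where the row before left it; what a row does not reach is not made up. Full scale, the value 1, is 0.25 m for a shift and 2 rad for a turn. A row lasts 1/12 s, in which the tool goes at most 41.7 mm and 7.16 degrees, less where a joint would pass 70% of its speed; a pose out of reach is approached as far as the arm can. A call with a number of a shift or a turn outside -1 to 1 is refused whole. A call with a gripper value outside its range is refused whole. The fingers move at their own pace and stop on an object; FORCE is the grip in N (left out, the last holds). Time passes only in rows, so rows that do not move let the fingers close. It gives the time, the measured TCP pose, the force, the opening and the grip force at its end, in the units of the state.
- r.get_state(): the state, without advancing time (a new reading comes with each control period).
- r.snapshot(name): name is "scene" or "top" or "wrist"; returns the picture (420x560x3 uint8, red, green, blue); there is no depth.
- r.camera_info(name): a dict with "mtx" (3x3 intrinsics, pixels), "R" (3x3) and "t" (3): a world point X has camera coordinates R X + t. Camera axes: x right, y down, z forward; pixel columns grow to the right and rows downward; lengths in m; the calibration is good to about 2 mm. The wrist camera is an equidistant fisheye: a pixel r from the principal point sees the ray r / f radians off the axis. A picture is of the moment at which its call begins: read the wrist's pose just before it. camera_info takes no time and is no camera call; for the wrist camera it gives the pose at the moment of the call.
- r.finish_job(): hands the job in; it is judged then, once.
Trained networks look in the newest picture that a camera, given by its name, has taken for a name from the list of things; names that differ only in an ending like _2 or _b are one class to them, and where a whole thing is asked for, a point or a joint stands for the part that bears it (a point fixed in the world has none). Each returns a list of dicts, best first, with "p" (0 to 1); they miss things now and then, are a little off and sometimes report something else, mostly with a low value. They report only what shows in the picture. A call takes as long as a camera call. They do not tell look-alikes from the thing itself.
- r.search_frame(camera, query): "bbox" ([left, top, right, bottom] in pixels, round what is visible of it).
- r.masks_of(camera, query): "region" (420x560 bool, what is visible of it) and "bbox" ([left, top, right, bottom] in pixels, round what is visible of it).
The state is a dict: "clock": time; "q": joint angles; "qd": joint speeds; "joint_torque": joint torques, N m; "tool_pos": TCP position; "eef_rot": TCP orientation; "contact_force": force on the tool from outside, world axes, zero at the start; "moment": the same for the moment, N m; "opening": opening from 0.0 (shut) to 1.0 (fully open); "finger_force": force on a finger pad.
Only numpy, scipy, OpenCV 4.12 (cv2) and the standard library are available. Lean on these libraries where they do the work, as an engineer would, in place of code of your own. Each camera call takes 0.05 s, during which the arm holds its last target. There are 200 camera calls.

## Task

Scrub the bore of the short cylinder barrel with the telescopic brush standing in it: at least twice, raise the brush until the top of its bristles shows at the mouth and lower it to the floor again, keeping it short and its head in the barrel. Then, with the head still in the barrel, squeeze in the red button, pull the handle up past the first stop to its second and last stop, and let the button spring out again so that the handle locks at full length for the tall barrel next in line. Finish while holding the lengthened brush upright in the gripper, still and with its head lifted clear above the barrel, and leave the parts and tools lying round about where they are.

Things in the scene. Friction and masses are not known exactly. Their poses are not given: they have to be found in the camera images.
- brush: Telescopic bore brush, lower part (0.36 kg): round head of brass bristles, 50 mm across (firm core 47), 40 mm high, flat below, stands by itself; above it an aluminium tube 24 mm across with a black collar 31 mm across at 104 to 126 mm. Origin: centre of the foot; z up the brush; red button on the -x side. With the button out the handle is locked (1.5 mm play) and the brush moves as one piece.
- brush_foot (a point): Centre of the flat foot of the brush head (same point as the brush's origin).
- handle_grip (a point): Middle of the grey grip, on the brush's axis: 161 mm above the foot when short, 231 mm at the second stop. The grip is 28 mm (x, button side to back) by 26 mm (y, between the plain ribbed sides) by 64 mm high, half of it above this point. Axes as the brush. Gripped across the plain sides (fingers closing along y) the button stays free; gripped along x one finger presses it in.
- button_face (a point): Centre of the outer face of the red button on the -x side of the grip, level with the grip's middle: 13 mm wide, 24 mm high, standing 7.5 mm proud. At the start it looks back toward the robot's side of the bench (brush yaw within 1.1 rad of the world's).
- handle (a joint): How far the handle is drawn out of the tube (m): 0 short; 0.035 first stop (a sprung pin catches there only if the button is out); 0.070 second stop, a firm end. Unlocked it slides with 1 N of friction plus 8 N per m/s; the lower part's weight (3 N or more) keeps the head down while the handle is pulled up at 0.15 m/s or less.
- button (a joint): How far the red button is pressed (m): 0 out, 0.007 fully in. A spring returns it (4.5 N when out, 8 N when in). The pin is free of the windows from 0.005 on; between the windows it cannot come right out.
- barrel: Short cylinder barrel the brush stands in: steel tube, 69 mm outside (73 mm over the blue head band), standing on a dark steel base plate 104 x 104 x 10 mm, screwed down (it does not move). Origin: centre of the underside of the plate, on the bore's axis; z up. A taller barrel of the same make (170 mm high) stands farther back, next in line: not touched now.
- barrel_floor (a point): Centre of the bore's floor, 12 mm above the bench. The bore is 54 mm across, open at the top and 70 mm deep.
- barrel_mouth (a point): Centre of the bore's mouth, 82 mm above the bench.
- brass_blank: Turned brass piston blank, 35 mm across, 60 mm high, standing; leave alone. Origin: underside centre.
- steel_flange: Steel flange, 64 mm across, 30 mm high; leave alone. Origin: underside centre.
- spanner_10: Small combination spanner, 22 x 166 x 9 mm, lying; leave alone. Origin: underside centre.
- screwdriver_1: Red screwdriver, 29 x 210 x 29 mm, lying; leave alone. Origin: underside centre.
- tape_measure: Yellow tape measure, 66 x 73 x 32 mm; leave alone. Origin: underside centre.
Not all that is in view belongs to the job. There is more than one size of the brush; the job needs the smallest.

How it is judged:
On the way, in this order (a step that is already met when the one before it is completed fails the run):
1. first stroke up: the short, locked brush is raised by the gripper at least 25 mm inside the bore (z of brush_foot in the frame of barrel_floor above 0.025 m and value of joint handle below 0.006 m and contact force between the fingers and brush above 1 N and horizontal distance between brush_foot and barrel_floor below 0.01 m), for 0.05 s.
2. first stroke down: the head is back within 5 mm of the bore's floor (z of brush_foot in the frame of barrel_floor below 0.005 m and value of joint handle below 0.006 m), for 0.05 s.
3. second stroke up, at least 25 mm (all of step 1), for 0.05 s.
4. second stroke down: the head is back within 5 mm of the floor (all of step 2), for 0.05 s.
5. the handle is drawn out to its second stop (at least 65 of 70 mm) while the head is in the bore (value of joint handle above 0.065 m and z of brush_foot in the frame of barrel_mouth below 0 m), for 0.05 s.
At the end, for the whole second after the job is handed in: Handle at its second stop (out at least 65 mm), button out (pressed under 2 mm); the gripper holds the brush, upright within 0.2 rad and at rest, its foot at least 5 mm above the barrel's mouth and not touching the barrel; loose parts and tools moved less than 20 mm (value of joint handle above 0.065 m and value of joint button below 0.002 m and z of brush_foot in the frame of barrel_mouth above 0.005 m and angle between brush's own z axis and vertical below 0.2 rad and contact force between the fingers and brush above 1 N and contact force between brush and barrel below 0.1 N and linear speed of brush below 0.03 m/s and distance of each of brass_blank, steel_flange, spanner_10, screwdriver_1, tape_measure from where it was at the start of the episode below 0.02 m); the arm keeps its last pose, push and grip.
It fails at once if the head leaves the barrel before the handle is at its second stop (z of brush_foot in the frame of barrel_mouth above 0.003 m and value of joint handle below 0.06 m).
It fails at once if a loose part or tool round about is pushed aside by more than 30 mm (distance of any of brass_blank, steel_flange, spanner_10, screwdriver_1, tape_measure from where it was at the start of the episode above 0.03 m).
It also fails if it takes over 51 s, if anything falls off the work surface, if the arm or the gripper's body presses on something with over 40 N, if the wrist force passes 120 N, or if a joint passes its speed limit or range.

## Working session

There is one attempt and no reset: what is moved stays moved. The work goes in short steps, Python scripts to look and compute and a shell command to move; the robot and the scene stay as the last step left them, time stands still between calls to the robot, and variables do not carry over. Pictures are saved under pics/ and viewed, at most 10 in all, crops included, and the job is handed in when it is done.

```bash
ls; mkdir -p pics; python3 - <<'E'
from plant import r
import cv2
s=r.get_state();print(s['clock'],s['tool_pos'],s['eef_rot'],s['opening'],r.grip_point_offset)
ims=[]
for c in ['scene','top']:
    im=r.snapshot(c);cv2.imwrite(f'pics/{c}0.png',im[:,:,::-1])
    for q in ['brush','barrel','handle_grip','button_face']:
        print(c,q,[(round(d['p'],2),[int(v) for v in d['bbox']]) for d in r.search_frame(c,q)])
E
```

```text
pics
0.0 [0.15138434 0.60571924 0.23792061] [ 1.22050304e-01  9.92523489e-01 -9.19592669e-04 -4.82727958e-05] 1.004556903400339 0.0187
scene brush [(0.95, [337, 196, 358, 251]), (0.91, [382, 189, 433, 289]), (0.86, [271, 248, 307, 357]), (0.38, [311, 235, 367, 288])]
scene barrel [(0.68, [312, 232, 366, 288])]
scene handle_grip [(0.95, [404, 186, 432, 229]), (0.93, [283, 246, 311, 295]), (0.82, [342, 196, 355, 225])]
scene button_face [(0.59, [306, 261, 310, 280])]
top brush [(0.65, [349, 179, 388, 205]), (0.59, [313, 277, 343, 310]), (0.48, [312, 194, 329, 212])]
top barrel [(0.84, [298, 188, 333, 222])]
top handle_grip [(0.75, [320, 286, 338, 307]), (0.67, [364, 178, 388, 198])]
top button_face []
```

View pics/scene0.png

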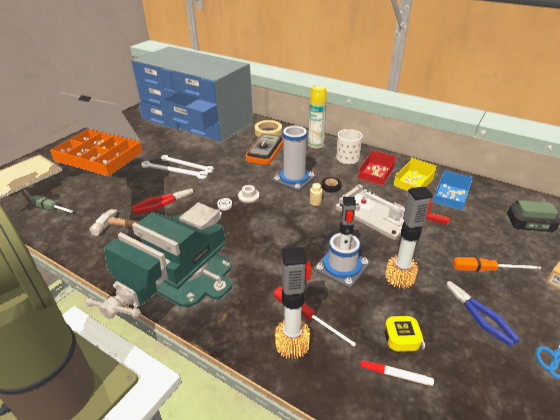

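View pics/top0.png

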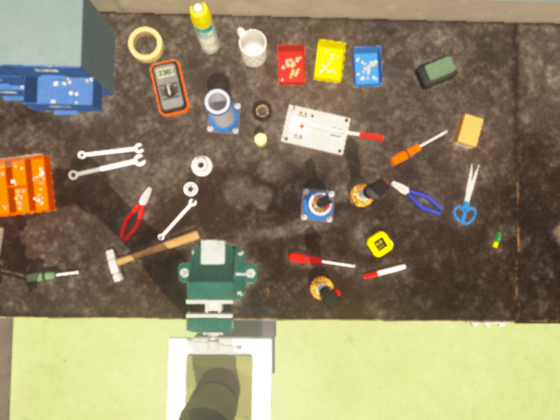

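Candidates for the brush are at scene (347,225), standing in the barrel; (292,300), a larger one at the front; and (408,235), a larger one to the right. The smallest one, in the short barrel at scene (343,255) / top (318,205), is the one to use. I'll check it in a close crop.

```bash
cat > h.py <<'E'
import numpy as np
def ray(ci,u,v,z):
    K,R,t=[np.array(ci[k]) for k in('mtx','R','t')]
    c=-R.T@t; d=R.T@np.linalg.solve(K,[u,v,1]); return c+d*(z-c[2])/d[2]
def proj(ci,X):
    K,R,t=[np.array(ci[k]) for k in('mtx','R','t')]
    p=K@(R@np.array(X)+t); return p[:2]/p[2]
E
python3 - <<'E'
from plant import r
import cv2,numpy as np
from h import *
a=cv2.imread('pics/scene0.png')[185:295,295:385];b=cv2.imread('pics/top0.png')[180:230,290:345]
o=np.zeros((560,800,3),np.uint8)
a=cv2.resize(a,None,fx=4.5,fy=4.5,interpolation=2);b=cv2.resize(b,None,fx=7,fy=7,interpolation=2)
o[:a.shape[0],:a.shape[1]]=a;o[:b.shape[0],410:410+b.shape[1]]=b
cv2.imwrite('pics/crop1.png',o)
for c in ['scene','top']:
    ci=r.camera_info(c);R=np.array(ci['R']);print(c,ci['mtx'],-R.T@np.array(ci['t']))
print(ray(r.camera_info('top'),318,205,.01))
E
```

```text
scene [[415.75202082   0.         285.42447162]
 [  0.         415.75202082 208.06555844]
 [  0.           0.           1.        ]] [-0.11504664 -0.56191643  0.73710845]
top [[418.27410434   0.         281.7178958 ]
 [  0.         418.27410434 215.21178936]
 [  0.           0.           1.        ]] [ 0.48061207 -0.15605945  1.32110535]
[ 0.57013195 -0.30193539  0.01      ]
```

View pics/crop1.png

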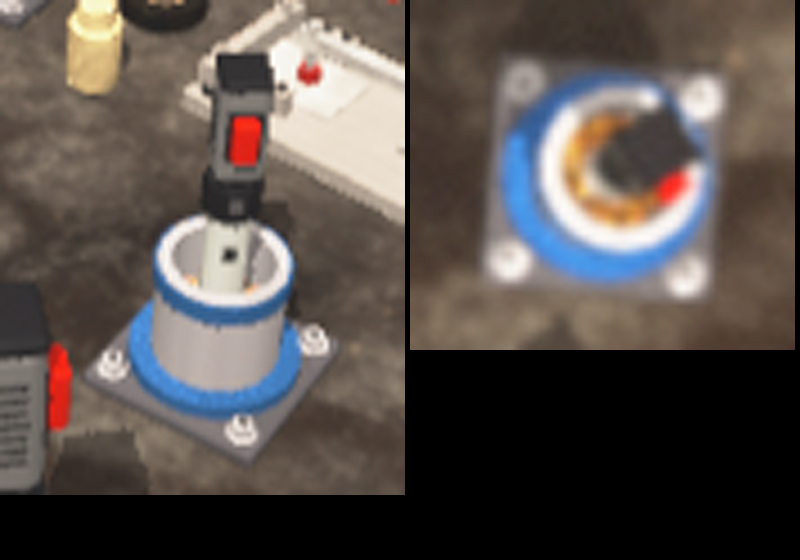

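The crop confirms it: the small brush stands in the short barrel, with its red button at scene (349,216) and top (327,207). Next I'll work out the position and yaw.

```bash
python3 - <<'E'
from plant import r
import numpy as np
from h import *
t,s=r.camera_info('top'),r.camera_info('scene')
print('plate',ray(t,317.9,205.2,.014),'mouth scene',ray(s,344.6,243.0,.082),'bigbrush',ray(t,361,196,.02),ray(t,376,187,.25),ray(s,416,192,.25))
c=np.array([.5685,-.301,0])
for y in np.arange(0.2,1,.1):
    b=c+[-.0215*np.cos(y),-.0215*np.sin(y),.173]
    print(round(y,1),proj(s,b),proj(t,b))
print('axis173',proj(s,c+[0,0,.205]),proj(t,c+[0,0,.205]))
E
```

```text
plate [ 0.56922487 -0.30118249  0.014     ] mouth scene [ 0.56877539 -0.30159348  0.082     ] bigbrush [ 0.59989152 -0.43565849  0.02      ] [ 0.60279213 -0.42506333  0.25      ] [ 0.60819505 -0.4258359   0.25      ]
0.2 [345.54211965 218.03313502] [325.7230934  209.31431031]
0.3 [346.52689223 218.21946426] [326.47796205 209.13370228]
0.4 [347.52628761 218.34532988] [327.21051113 208.87844839]
0.5 [348.5297759  218.40933425] [327.9134139  208.55111885]
0.6 [349.52676379 218.4107653 ] [328.57964389 208.15500509]
0.7 [350.50672396 218.34960674] [329.20254531 207.69408606]
0.8 [351.45932394 218.22653833] [329.77589942 207.17298766]
0.9 [352.37455188 218.04292612] [330.29398656 206.59693567]
axis173 [349.22587086 200.55569192] [325.76624922 200.77802392]
```

```bash
python3 -m jog '[{"dz":0.16},{"dz":0.1,"dx":0.1,"dy":-0.1,"wz":-0.06},{"dx":0.12,"dy":-0.1,"wz":-0.06},{"dx":0.12,"dy":-0.1,"wz":-0.06},{"dx":0.12,"dy":-0.1,"wz":-0.06}]'; python3 -m jog '[{"dx":0.12,"dy":-0.1,"wz":-0.06},{"dx":0.12,"dy":-0.1,"wz":-0.06},{"dx":0.12,"dy":-0.1,"wz":-0.06},{"dx":0.08,"dy":-0.14,"wz":-0.06},{"dx":0.08,"dy":-0.14,"wz":-0.06}]'
```

```text
invalid input
invalid input
```

```bash
python3 -m jog '[{"wx":0,"wy":0,"wz":0,"dx":0,"dy":0,"dz":0.16,"hand":0},{"wx":0,"wy":0,"wz":-0.06,"dx":0.1,"dy":-0.1,"dz":0.1,"hand":0},{"wx":0,"wy":0,"wz":-0.06,"dx":0.12,"dy":-0.1,"dz":0,"hand":0},{"wx":0,"wy":0,"wz":-0.06,"dx":0.12,"dy":-0.1,"dz":0,"hand":0},{"wx":0,"wy":0,"wz":-0.06,"dx":0.12,"dy":-0.1,"dz":0,"hand":0}]'
```

```text
clock: 0.92
tool_pos: [0.2666, 0.5065, 0.3036]
eef_rot: [0.357, 0.934, 0.001, 0.0]
contact_force: [0.8, -0.8, 0.2]
opening: 1.0
finger_force: 0.0
```

```bash
python3 -m jog '[{"wx":0,"wy":0,"wz":-0.06,"dx":0.12,"dy":-0.12,"dz":0,"hand":0},{"wx":0,"wy":0,"wz":-0.06,"dx":0.12,"dy":-0.12,"dz":0,"hand":0},{"wx":0,"wy":0,"wz":-0.06,"dx":0.12,"dy":-0.12,"dz":0,"hand":0},{"wx":0,"wy":0,"wz":-0.06,"dx":0.12,"dy":-0.12,"dz":0,"hand":0},{"wx":0,"wy":0,"wz":-0.06,"dx":0.12,"dy":-0.12,"dz":0,"hand":0}]' && python3 -m jog '[{"wx":0,"wy":0,"wz":-0.06,"dx":0.1,"dy":-0.13,"dz":0,"hand":0},{"wx":0,"wy":0,"wz":-0.06,"dx":0.1,"dy":-0.13,"dz":0,"hand":0},{"wx":0,"wy":0,"wz":-0.06,"dx":0.1,"dy":-0.13,"dz":0,"hand":0},{"wx":0,"wy":0,"wz":-0.06,"dx":0.05,"dy":-0.15,"dz":0,"hand":0},{"wx":0,"wy":0,"wz":-0.06,"dx":0.05,"dy":-0.15,"dz":0,"hand":0}]' && python3 -m jog '[{"wx":0,"wy":0,"wz":-0.06,"dx":0,"dy":-0.16,"dz":0,"hand":0},{"wx":0,"wy":0,"wz":-0.06,"dx":0,"dy":-0.16,"dz":0,"hand":0},{"wx":0,"wy":0,"wz":-0.06,"dx":0,"dy":-0.16,"dz":0,"hand":0},{"wx":0,"wy":0,"wz":-0.06,"dx":0,"dy":-0.16,"dz":0,"hand":0},{"wx":0,"wy":0,"wz":-0.06,"dx":0,"dy":-0.16,"dz":0,"hand":0}]'
```

```text
clock: 1.33
tool_pos: [0.4139, 0.3585, 0.3031]
eef_rot: [0.617, 0.787, 0.0, -0.0]
contact_force: [-0.3, 0.9, -0.6]
opening: 0.999
finger_force: 0.0
clock: 1.75
tool_pos: [0.5139, 0.1859, 0.3029]
eef_rot: [0.822, 0.569, 0.0, 0.0]
contact_force: [-0.0, 0.7, -0.5]
opening: 0.999
finger_force: 0.0
clock: 2.17
tool_pos: [0.5126, -0.0141, 0.3031]
eef_rot: [0.954, 0.301, 0.0, -0.0]
contact_force: [1.5, -0.7, -1.0]
opening: 0.999
finger_force: 0.0
```

```bash
python3 -m jog '[{"wx":0,"wy":0,"wz":0,"dx":0.04,"dy":-0.15,"dz":0,"hand":0},{"wx":0,"wy":0,"wz":0,"dx":0.04,"dy":-0.15,"dz":0,"hand":0},{"wx":0,"wy":0,"wz":0,"dx":0.04,"dy":-0.15,"dz":0,"hand":0},{"wx":0,"wy":0,"wz":0,"dx":0.03,"dy":-0.15,"dz":0,"hand":0},{"wx":0,"wy":0,"wz":0,"dx":0.03,"dy":-0.15,"dz":0,"hand":0}]' && python3 -m jog '[{"wx":0,"wy":0,"wz":0,"dx":0.03,"dy":-0.15,"dz":0,"hand":0},{"wx":0,"wy":0,"wz":0,"dx":0.015,"dy":-0.15,"dz":0,"hand":0},{"wx":0,"wy":0,"wz":0,"dx":0,"dy":-0.1,"dz":0,"hand":0},{"wx":0,"wy":0,"wz":0,"dx":0,"dy":0,"dz":0,"hand":0}]' && python3 - <<'E'
from plant import r
import cv2,numpy as np
ci=r.camera_info('wrist');im=r.snapshot('wrist')
cv2.imwrite('pics/w1.png',im[:,:,::-1]);np.savez('w1.npz',**{k:np.array(ci[k]) for k in('mtx','R','t')})
s=r.get_state();print(s['q'],s['tool_pos'],s['eef_rot'],ci)
E
```

```text
clock: 2.58
tool_pos: [0.5581, -0.2016, 0.3029]
eef_rot: [0.953, 0.304, 0.0, -0.0]
contact_force: [0.6, 0.8, 0.1]
opening: 1.001
finger_force: 0.0
clock: 2.92
tool_pos: [0.5669, -0.3078, 0.3028]
eef_rot: [0.954, 0.299, -0.001, 0.003]
contact_force: [0.1, -0.7, -0.3]
opening: 0.999
finger_force: 0.0
[ 0.21108344  0.67986327  0.40125132  1.44025348 -0.28002258  1.07767632
 -0.29466487] [ 0.56774662 -0.30382874  0.30262999] [ 9.53664978e-01  3.00868497e-01 -6.01596694e-04  9.46544896e-04] {'mtx': array([[325.1922621 ,   0.        , 278.20872952],
       [  0.        , 325.1922621 , 211.04096745],
       [  0.        ,   0.        ,   1.        ]]), 'R': array([[ 0.5703031 , -0.82142087,  0.00470464],
       [-0.7873062 , -0.54496601,  0.28837647],
       [-0.23431458, -0.16816599, -0.95750555]]), 't': array([-0.57794811,  0.21917511,  0.53337212])}
```

View pics/w1.png

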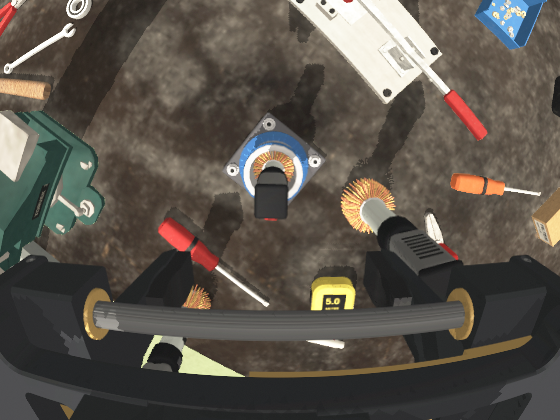

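The wrist view shows the brush cap at (271,200) with the button peeping out below it at (270,218). The gripper is centred over the barrel at (274,165). I'll get the yaw by unprojecting the cap.

```bash
cat >> h.py <<'E'
def fray(ci,uv,z):
    K,R,t=[np.array(ci[k]) for k in('mtx','R','t')]
    d=(np.atleast_2d(uv)-K[:2,2])/K[0,0]; th=np.linalg.norm(d,axis=1,keepdims=True)
    v=np.hstack([d/th*np.sin(th),np.cos(th)])@R; c=-R.T@t
    return c+v*((z-c[2])/v[:,2])[:,None]
E
python3 - <<'E'
import cv2,numpy as np
from h import *
ci=np.load('w1.npz');im=cv2.imread('pics/w1.png')
b,g,rr=[im[...,i].astype(int) for i in range(3)]
dark=(im.max(2)<62).astype(np.uint8);dark[:183]=0;dark[230:]=0;dark[:,:245]=0;dark[:,300:]=0
n,l,st,_=cv2.connectedComponentsWithStats(dark);k=1+st[1:,4].argmax();print(st[k])
v,u=np.where(l==k);P=fray(ci,np.c_[u,v],.205)[:,:2]
print(cv2.minAreaRect((P*1000).astype(np.float32)))
red=(rr>120)&(g<70)&(b<70);red[:200]=0;red[230:]=0;red[:,:245]=0;red[:,300:]=0
v,u=np.where(red);print(len(u),u.mean(),v.mean(),fray(ci,[[u.mean(),v.mean()]],.185))
for row in range(184,222,3): q=np.where(l[row]==k)[0]; print(row,q.min() if len(q) else 0,q.max() if len(q) else 0)
c=cv2.resize(im[150:230,235:310],None,fx=7,fy=7,interpolation=2);cv2.imwrite('pics/w1c.png',c)
E
```

```text
[254 184  34  35 981]
((570.715087890625, -299.2098388671875), (27.623592376708984, 25.80636978149414), 31.977890014648438)
20 270.15 218.5 [[ 0.55281245 -0.31030781  0.185     ]]
184 257 282
187 255 287
190 255 287
193 255 286
196 255 286
199 255 286
202 255 286
205 255 287
208 255 287
211 255 286
214 254 286
217 256 285
220 0 0
```

View pics/w1c.png

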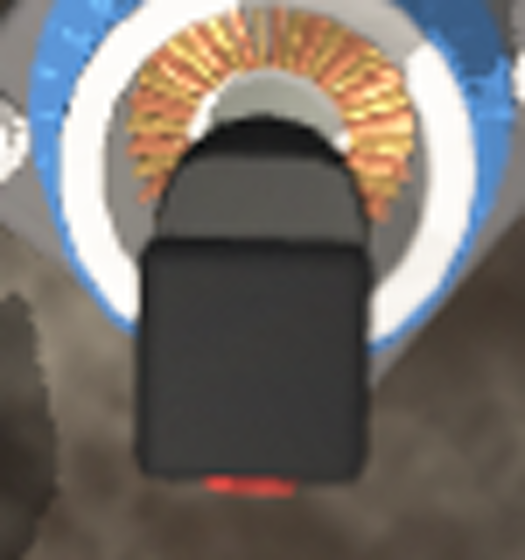

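The cap measures 27.6 x 25.8 mm at z=0.205, which matches the 28 x 26 grip. Its centre is (0.5707,-0.2992), yaw 32°, and the button lies on the -x side. For the y-grip the tool turns -3° and shifts by about (+2.5,+4) mm. The TCP then goes down to 0.154.

```bash
python3 -m jog '[{"wx":0,"wy":0,"wz":-0.026,"dx":0.01,"dy":0.015,"dz":0,"hand":0},{"wx":0,"wy":0,"wz":0,"dx":0,"dy":0,"dz":-0.1,"hand":0},{"wx":0,"wy":0,"wz":0,"dx":0,"dy":0,"dz":-0.1,"hand":0},{"wx":0,"wy":0,"wz":0,"dx":0,"dy":0,"dz":-0.1,"hand":0},{"wx":0,"wy":0,"wz":0,"dx":0,"dy":0,"dz":0,"hand":0}]'
```

```text
clock: 3.38
tool_pos: [0.5696, -0.2918, 0.223]
eef_rot: [0.96, 0.28, -0.003, -0.004]
contact_force: [-2.4, 0.9, -0.6]
opening: 1.001
finger_force: 0.0
```

```bash
python3 -m jog '[{"wx":0,"wy":0,"wz":0,"dx":0,"dy":0,"dz":0,"hand":0},{"wx":0,"wy":0,"wz":0,"dx":0,"dy":0,"dz":0,"hand":0},{"wx":0,"wy":0,"wz":0,"dx":0,"dy":0,"dz":0,"hand":0}]'
```

```text
clock: 3.63
tool_pos: [0.5727, -0.2964, 0.2298]
eef_rot: [0.96, 0.279, 0.001, 0.001]
contact_force: [0.5, -0.1, -0.5]
opening: 1.002
finger_force: 0.0
```

```bash
python3 -m jog '[{"wx":0,"wy":0,"wz":0,"dx":-0.01,"dy":-0.014,"dz":-0.06,"hand":0},{"wx":0,"wy":0,"wz":0,"dx":0,"dy":0,"dz":-0.08,"hand":0},{"wx":0,"wy":0,"wz":0,"dx":0,"dy":0,"dz":-0.08,"hand":0},{"wx":0,"wy":0,"wz":0,"dx":0,"dy":0,"dz":-0.08,"hand":0},{"wx":0,"wy":0,"wz":0,"dx":0,"dy":0,"dz":0,"hand":0}]' && python3 -m jog '[{"wx":0,"wy":0,"wz":0,"dx":0,"dy":0,"dz":0,"hand":0},{"wx":0,"wy":0,"wz":0,"dx":0,"dy":0,"dz":0,"hand":0},{"wx":0,"wy":0,"wz":0,"dx":0,"dy":0,"dz":0,"hand":0}]'
```

```text
clock: 4.05
tool_pos: [0.5679, -0.2985, 0.1507]
eef_rot: [0.96, 0.279, -0.001, -0.002]
contact_force: [-0.6, -0.1, 0.5]
opening: 1.004
finger_force: 0.0
clock: 4.3
tool_pos: [0.5702, -0.3005, 0.1548]
eef_rot: [0.96, 0.279, 0.001, 0.001]
contact_force: [-0.3, -0.2, 0.3]
opening: 1.003
finger_force: 0.0
```

Well placed. Closing on the plain sides at 25 N.

```bash
for i in 1 2; do python3 -m jog '[{"wx":0,"wy":0,"wz":0,"dx":0,"dy":0,"dz":0,"hand":1},{"wx":0,"wy":0,"wz":0,"dx":0,"dy":0,"dz":0,"hand":1},{"wx":0,"wy":0,"wz":0,"dx":0,"dy":0,"dz":0,"hand":1},{"wx":0,"wy":0,"wz":0,"dx":0,"dy":0,"dz":0,"hand":1},{"wx":0,"wy":0,"wz":0,"dx":0,"dy":0,"dz":0,"hand":1}]' 25; done
```

```text
clock: 4.72
tool_pos: [0.5691, -0.2998, 0.1529]
eef_rot: [0.96, 0.279, 0.0, 0.0]
contact_force: [0.1, 0.2, 0.5]
opening: 0.65
finger_force: 0.0
clock: 5.13
tool_pos: [0.569, -0.2997, 0.1528]
eef_rot: [0.96, 0.279, -0.0, -0.0]
contact_force: [0.3, 0.8, -0.2]
opening: 0.292
finger_force: 25.0
```

Opening is 25.7 mm, which matches the grip's 26 mm. Strokes of 35 mm follow.

```bash
python3 -m jog '[{"wx":0,"wy":0,"wz":0,"dx":0,"dy":0,"dz":0.035,"hand":1},{"wx":0,"wy":0,"wz":0,"dx":0,"dy":0,"dz":0.035,"hand":1},{"wx":0,"wy":0,"wz":0,"dx":0,"dy":0,"dz":0.035,"hand":1},{"wx":0,"wy":0,"wz":0,"dx":0,"dy":0,"dz":0.035,"hand":1},{"wx":0,"wy":0,"wz":0,"dx":0,"dy":0,"dz":0,"hand":1}]' && python3 -m jog '[{"wx":0,"wy":0,"wz":0,"dx":0,"dy":0,"dz":0,"hand":1},{"wx":0,"wy":0,"wz":0,"dx":0,"dy":0,"dz":0,"hand":1},{"wx":0,"wy":0,"wz":0,"dx":0,"dy":0,"dz":0,"hand":1},{"wx":0,"wy":0,"wz":0,"dx":0,"dy":0,"dz":0,"hand":1}]'; python3 - <<'E'
from plant import r
import cv2
cv2.imwrite('pics/s2.png',cv2.resize(r.snapshot('scene')[160:300,270:450,::-1],None,fx=4,fy=4,interpolation=2))
E
```

```text
clock: 5.55
tool_pos: [0.5701, -0.3006, 0.1903]
eef_rot: [0.96, 0.279, 0.001, 0.001]
contact_force: [-0.4, -0.4, -3.9]
opening: 0.291
finger_force: 25.0
clock: 5.88
tool_pos: [0.5688, -0.2995, 0.1873]
eef_rot: [0.96, 0.279, -0.0, -0.0]
contact_force: [-0.4, -1.1, -5.3]
opening: 0.292
finger_force: 25.0
```

View pics/s2.png

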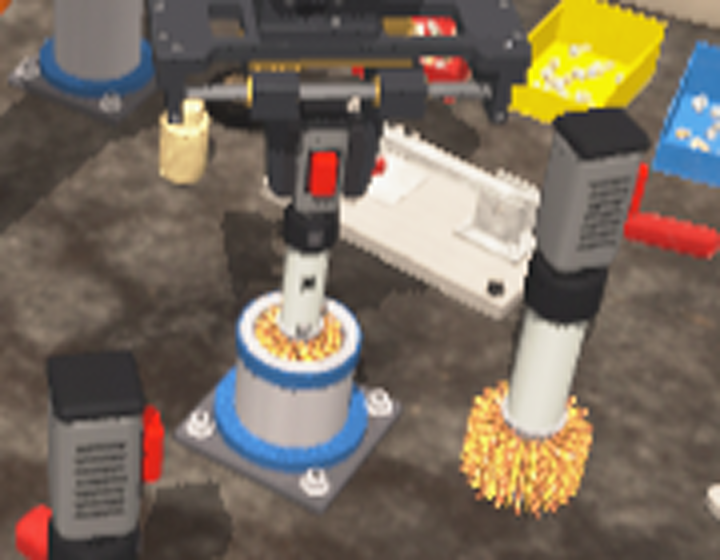

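The picture shows the bristles at the mouth (crop 300,330) and the red button free between the fingers. Now down, up and down again.

```bash
D='down'; python3 -m jog '[{"wx":0,"wy":0,"wz":0,"dx":0,"dy":0,"dz":-0.04,"hand":1},{"wx":0,"wy":0,"wz":0,"dx":0,"dy":0,"dz":-0.04,"hand":1},{"wx":0,"wy":0,"wz":0,"dx":0,"dy":0,"dz":-0.04,"hand":1},{"wx":0,"wy":0,"wz":0,"dx":0,"dy":0,"dz":-0.02,"hand":1},{"wx":0,"wy":0,"wz":0,"dx":0,"dy":0,"dz":0,"hand":1}]' && python3 -m jog '[{"wx":0,"wy":0,"wz":0,"dx":0,"dy":0,"dz":0,"hand":1},{"wx":0,"wy":0,"wz":0,"dx":0,"dy":0,"dz":0,"hand":1},{"wx":0,"wy":0,"wz":0,"dx":0,"dy":0,"dz":0,"hand":1},{"wx":0,"wy":0,"wz":0,"dx":0,"dy":0,"dz":0,"hand":1}]' && python3 -m jog '[{"wx":0,"wy":0,"wz":0,"dx":0,"dy":0,"dz":0.035,"hand":1},{"wx":0,"wy":0,"wz":0,"dx":0,"dy":0,"dz":0.035,"hand":1},{"wx":0,"wy":0,"wz":0,"dx":0,"dy":0,"dz":0.035,"hand":1},{"wx":0,"wy":0,"wz":0,"dx":0,"dy":0,"dz":0.035,"hand":1},{"wx":0,"wy":0,"wz":0,"dx":0,"dy":0,"dz":0,"hand":1}]' && python3 -m jog '[{"wx":0,"wy":0,"wz":0,"dx":0,"dy":0,"dz":0,"hand":1},{"wx":0,"wy":0,"wz":0,"dx":0,"dy":0,"dz":0,"hand":1},{"wx":0,"wy":0,"wz":0,"dx":0,"dy":0,"dz":0,"hand":1},{"wx":0,"wy":0,"wz":0,"dx":0,"dy":0,"dz":0,"hand":1}]' && python3 -m jog '[{"wx":0,"wy":0,"wz":0,"dx":0,"dy":0,"dz":-0.04,"hand":1},{"wx":0,"wy":0,"wz":0,"dx":0,"dy":0,"dz":-0.04,"hand":1},{"wx":0,"wy":0,"wz":0,"dx":0,"dy":0,"dz":-0.04,"hand":1},{"wx":0,"wy":0,"wz":0,"dx":0,"dy":0,"dz":-0.02,"hand":1},{"wx":0,"wy":0,"wz":0,"dx":0,"dy":0,"dz":0,"hand":1}]' && python3 -m jog '[{"wx":0,"wy":0,"wz":0,"dx":0,"dy":0,"dz":0,"hand":1},{"wx":0,"wy":0,"wz":0,"dx":0,"dy":0,"dz":0,"hand":1},{"wx":0,"wy":0,"wz":0,"dx":0,"dy":0,"dz":0,"hand":1},{"wx":0,"wy":0,"wz":0,"dx":0,"dy":0,"dz":0,"hand":1}]'
```

```text
clock: 6.35
tool_pos: [0.5689, -0.2997, 0.1527]
eef_rot: [0.96, 0.279, -0.0, -0.0]
contact_force: [-0.8, 1.0, 0.1]
opening: 0.296
finger_force: 25.0
clock: 6.68
tool_pos: [0.5689, -0.2996, 0.1526]
eef_rot: [0.96, 0.279, -0.0, -0.0]
contact_force: [-0.6, 0.3, 0.0]
opening: 0.292
finger_force: 25.0
clock: 7.1
tool_pos: [0.5703, -0.3007, 0.1903]
eef_rot: [0.96, 0.279, 0.002, 0.002]
contact_force: [0.6, 0.2, -4.8]
opening: 0.293
finger_force: 25.0
clock: 7.43
tool_pos: [0.5688, -0.2995, 0.1873]
eef_rot: [0.96, 0.279, -0.0, -0.0]
contact_force: [0.3, -0.9, -5.5]
opening: 0.293
finger_force: 25.0
clock: 7.85
tool_pos: [0.5688, -0.2995, 0.1526]
eef_rot: [0.96, 0.279, -0.0, -0.001]
contact_force: [-0.2, 1.8, 1.2]
opening: 0.293
finger_force: 25.0
clock: 8.18
tool_pos: [0.5688, -0.2994, 0.1525]
eef_rot: [0.96, 0.279, -0.0, -0.0]
contact_force: [-1.5, 1.4, 0.3]
opening: 0.293
finger_force: 25.0
```

Both strokes are done, and the head is back on the floor. Next I open, turn 90° in place and squeeze along x.

```bash
python3 -m jog '[{"wx":0,"wy":0,"wz":0,"dx":0,"dy":0,"dz":0,"hand":0},{"wx":0,"wy":0,"wz":0,"dx":0,"dy":0,"dz":0,"hand":0},{"wx":0,"wy":0,"wz":0,"dx":0,"dy":0,"dz":0,"hand":0},{"wx":0,"wy":0,"wz":0,"dx":0,"dy":0,"dz":0,"hand":0},{"wx":0,"wy":0,"wz":0,"dx":0,"dy":0,"dz":0,"hand":0}]' && python3 -m jog '[{"wx":0,"wy":0,"wz":0,"dx":0,"dy":0,"dz":0,"hand":0},{"wx":0,"wy":0,"wz":0,"dx":0,"dy":0,"dz":0,"hand":0},{"wx":0,"wy":0,"wz":0,"dx":0,"dy":0,"dz":0,"hand":0},{"wx":0,"wy":0,"wz":-0.04,"dx":0,"dy":0,"dz":0,"hand":0},{"wx":0,"wy":0,"wz":-0.05,"dx":0,"dy":0,"dz":0,"hand":0}]' && python3 -m jog '[{"wx":0,"wy":0,"wz":-0.06,"dx":0,"dy":0,"dz":0,"hand":0},{"wx":0,"wy":0,"wz":-0.06,"dx":0,"dy":0,"dz":0,"hand":0},{"wx":0,"wy":0,"wz":-0.06,"dx":0,"dy":0,"dz":0,"hand":0},{"wx":0,"wy":0,"wz":-0.06,"dx":0,"dy":0,"dz":0,"hand":0},{"wx":0,"wy":0,"wz":-0.06,"dx":0,"dy":0,"dz":0,"hand":0}]' && python3 -m jog '[{"wx":0,"wy":0,"wz":-0.06,"dx":0,"dy":0,"dz":0,"hand":0},{"wx":0,"wy":0,"wz":-0.06,"dx":0,"dy":0,"dz":0,"hand":0},{"wx":0,"wy":0,"wz":-0.06,"dx":0,"dy":0,"dz":0,"hand":0},{"wx":0,"wy":0,"wz":-0.06,"dx":0,"dy":0,"dz":0,"hand":0},{"wx":0,"wy":0,"wz":-0.06,"dx":0,"dy":0,"dz":0,"hand":0}]' && python3 -m jog '[{"wx":0,"wy":0,"wz":-0.06,"dx":0,"dy":0,"dz":0,"hand":0},{"wx":0,"wy":0,"wz":-0.035,"dx":0,"dy":0,"dz":0,"hand":0},{"wx":0,"wy":0,"wz":0,"dx":0,"dy":0,"dz":0,"hand":0},{"wx":0,"wy":0,"wz":0,"dx":0,"dy":0,"dz":0,"hand":0},{"wx":0,"wy":0,"wz":0,"dx":0,"dy":0,"dz":0,"hand":0}]'
```

```text
clock: 8.6
tool_pos: [0.5693, -0.3, 0.153]
eef_rot: [0.96, 0.279, 0.0, 0.0]
contact_force: [-0.4, -0.4, 0.2]
opening: 0.646
finger_force: 0.0
clock: 9.02
tool_pos: [0.5691, -0.2998, 0.1529]
eef_rot: [0.982, 0.189, 0.0, -0.0]
contact_force: [1.3, 0.4, 0.8]
opening: 0.996
finger_force: 0.0
clock: 9.43
tool_pos: [0.5692, -0.2996, 0.1528]
eef_rot: [0.994, -0.11, 0.0, -0.0]
contact_force: [-1.3, 0.6, 0.9]
opening: 1.003
finger_force: 0.0
clock: 9.85
tool_pos: [0.5693, -0.2996, 0.1528]
eef_rot: [0.917, -0.399, 0.0, -0.0]
contact_force: [-0.3, 0.6, -0.7]
opening: 0.998
finger_force: 0.0
clock: 10.27
tool_pos: [0.5691, -0.2997, 0.1528]
eef_rot: [0.877, -0.481, -0.0, -0.0]
contact_force: [-0.8, -0.2, 0.8]
opening: 0.998
finger_force: 0.0
```

```bash
for i in 1 2 3; do python3 -m jog '[{"wx":0,"wy":0,"wz":0,"dx":0,"dy":0,"dz":0,"hand":1},{"wx":0,"wy":0,"wz":0,"dx":0,"dy":0,"dz":0,"hand":1},{"wx":0,"wy":0,"wz":0,"dx":0,"dy":0,"dz":0,"hand":1},{"wx":0,"wy":0,"wz":0,"dx":0,"dy":0,"dz":0,"hand":1}]' 25; done
```

```text
clock: 10.6
tool_pos: [0.5691, -0.2997, 0.1529]
eef_rot: [0.876, -0.482, 0.0, -0.0]
contact_force: [0.7, 0.2, 0.3]
opening: 0.723
finger_force: 0.0
clock: 10.93
tool_pos: [0.569, -0.2998, 0.1528]
eef_rot: [0.876, -0.482, -0.0, 0.0]
contact_force: [-0.4, -1.3, 0.4]
opening: 0.418
finger_force: 0.3
clock: 11.27
tool_pos: [0.5694, -0.2995, 0.1528]
eef_rot: [0.876, -0.482, 0.0, -0.0]
contact_force: [0.8, 0.3, -0.7]
opening: 0.314
finger_force: 25.0
```

The button is pressed right in (opening about 28 mm). Now I pull slowly, 75 mm at 0.09 m/s.

```bash
python3 -m jog '[{"wx":0,"wy":0,"wz":0,"dx":0,"dy":0,"dz":0.02,"hand":1},{"wx":0,"wy":0,"wz":0,"dx":0,"dy":0,"dz":0.03,"hand":1},{"wx":0,"wy":0,"wz":0,"dx":0,"dy":0,"dz":0.03,"hand":1},{"wx":0,"wy":0,"wz":0,"dx":0,"dy":0,"dz":0.03,"hand":1},{"wx":0,"wy":0,"wz":0,"dx":0,"dy":0,"dz":0.03,"hand":1}]' && python3 -m jog '[{"wx":0,"wy":0,"wz":0,"dx":0,"dy":0,"dz":0.03,"hand":1},{"wx":0,"wy":0,"wz":0,"dx":0,"dy":0,"dz":0.03,"hand":1},{"wx":0,"wy":0,"wz":0,"dx":0,"dy":0,"dz":0.03,"hand":1},{"wx":0,"wy":0,"wz":0,"dx":0,"dy":0,"dz":0.03,"hand":1},{"wx":0,"wy":0,"wz":0,"dx":0,"dy":0,"dz":0.02,"hand":1}]' && python3 -m jog '[{"wx":0,"wy":0,"wz":0,"dx":0,"dy":0,"dz":0.02,"hand":1},{"wx":0,"wy":0,"wz":0,"dx":0,"dy":0,"dz":0,"hand":1},{"wx":0,"wy":0,"wz":0,"dx":0,"dy":0,"dz":0,"hand":1},{"wx":0,"wy":0,"wz":0,"dx":0,"dy":0,"dz":0,"hand":1}]'; python3 - <<'E'
from plant import r
import cv2
cv2.imwrite('pics/s3.png',cv2.resize(r.snapshot('scene')[140:300,270:450,::-1],None,fx=3.5,fy=3.5,interpolation=2))
E
```

```text
clock: 11.68
tool_pos: [0.5688, -0.2994, 0.1886]
eef_rot: [0.876, -0.482, -0.0, -0.0]
contact_force: [0.5, 0.4, -2.7]
opening: 0.315
finger_force: 25.0
clock: 12.1
tool_pos: [0.5689, -0.2997, 0.2238]
eef_rot: [0.876, -0.482, -0.0, 0.0]
contact_force: [-0.5, 0.1, -5.9]
opening: 0.313
finger_force: 25.0
clock: 12.43
tool_pos: [0.5688, -0.2996, 0.2273]
eef_rot: [0.876, -0.482, -0.0, 0.0]
contact_force: [0.2, 0.8, -4.8]
opening: 0.312
finger_force: 25.0
```

View pics/s3.png

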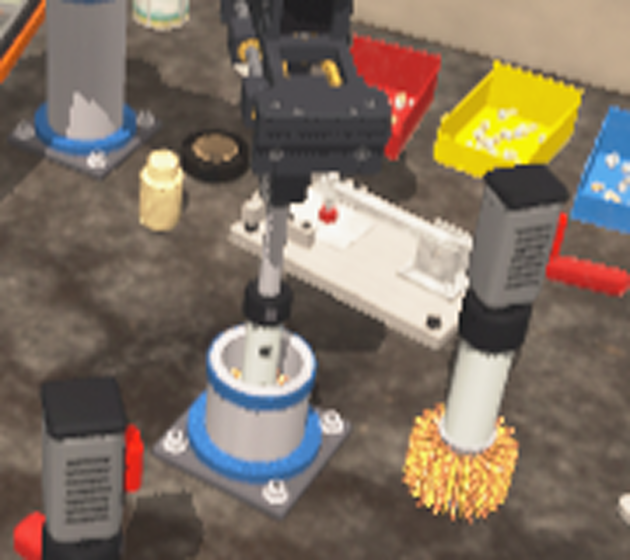

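The narrow rod is out and the lifted weight is the whole brush, so it hangs on the second stop about 4 mm off the floor. I ease it down 3 mm, then relax the grip so the spring pushes the button out.

```bash
python3 -m jog '[{"wx":0,"wy":0,"wz":0,"dx":0,"dy":0,"dz":-0.012,"hand":1},{"wx":0,"wy":0,"wz":0,"dx":0,"dy":0,"dz":0,"hand":1},{"wx":0,"wy":0,"wz":0,"dx":0,"dy":0,"dz":0,"hand":1}]' 25; python3 -m jog '[{"wx":0,"wy":0,"wz":0,"dx":0,"dy":0,"dz":0,"hand":1},{"wx":0,"wy":0,"wz":0,"dx":0,"dy":0,"dz":0,"hand":1},{"wx":0,"wy":0,"wz":0,"dx":0,"dy":0,"dz":0,"hand":1}]' 3;python3 -m jog '[{"wx":0,"wy":0,"wz":0,"dx":0,"dy":0,"dz":0,"hand":1},{"wx":0,"wy":0,"wz":0,"dx":0,"dy":0,"dz":0,"hand":1},{"wx":0,"wy":0,"wz":0,"dx":0,"dy":0,"dz":0,"hand":1}]' 3
```

```text
clock: 12.73
tool_pos: [0.5688, -0.2995, 0.2242]
eef_rot: [0.876, -0.482, -0.001, 0.0]
contact_force: [1.0, 0.1, -4.8]
opening: 0.319
finger_force: 25.0
clock: 12.98
tool_pos: [0.569, -0.3001, 0.2251]
eef_rot: [0.876, -0.482, 0.0, 0.0]
contact_force: [-0.6, -0.5, -1.8]
opening: 0.406
finger_force: 3.0
clock: 13.23
tool_pos: [0.5691, -0.3, 0.2251]
eef_rot: [0.876, -0.482, 0.0, 0.0]
contact_force: [-0.7, -0.6, -1.5]
opening: 0.403
finger_force: 3.0
```

Opening of 35.6 mm means the button is fully out, which is only possible in a window, so the handle is locked. Now I open, turn back 90° and take the plain sides.

```bash
python3 -m jog '[{"wx":0,"wy":0,"wz":0,"dx":0,"dy":0,"dz":0,"hand":0},{"wx":0,"wy":0,"wz":0,"dx":0,"dy":0,"dz":0,"hand":0},{"wx":0,"wy":0,"wz":0,"dx":0,"dy":0,"dz":0,"hand":0},{"wx":0,"wy":0,"wz":0,"dx":0,"dy":0,"dz":0,"hand":0},{"wx":0,"wy":0,"wz":0,"dx":0,"dy":0,"dz":0,"hand":0}]' && python3 -m jog '[{"wx":0,"wy":0,"wz":0,"dx":0,"dy":0,"dz":0,"hand":0},{"wx":0,"wy":0,"wz":0,"dx":0,"dy":0,"dz":0,"hand":0},{"wx":0,"wy":0,"wz":0,"dx":0,"dy":0,"dz":0,"hand":0},{"wx":0,"wy":0,"wz":0,"dx":0,"dy":0,"dz":0,"hand":0}]'; python3 - <<'E'
from plant import r
import cv2
cv2.imwrite('pics/s4.png',cv2.resize(r.snapshot('scene')[140:300,270:450,::-1],None,fx=3.5,fy=3.5,interpolation=2))
E
```

```text
clock: 13.65
tool_pos: [0.5693, -0.2997, 0.225]
eef_rot: [0.876, -0.482, 0.0, -0.0]
contact_force: [0.1, 0.1, -0.1]
opening: 0.755
finger_force: 0.0
clock: 13.98
tool_pos: [0.5691, -0.2997, 0.2248]
eef_rot: [0.876, -0.482, -0.0, 0.0]
contact_force: [0.1, 0.3, 0.0]
opening: 0.997
finger_force: 0.0
```

View pics/s4.png

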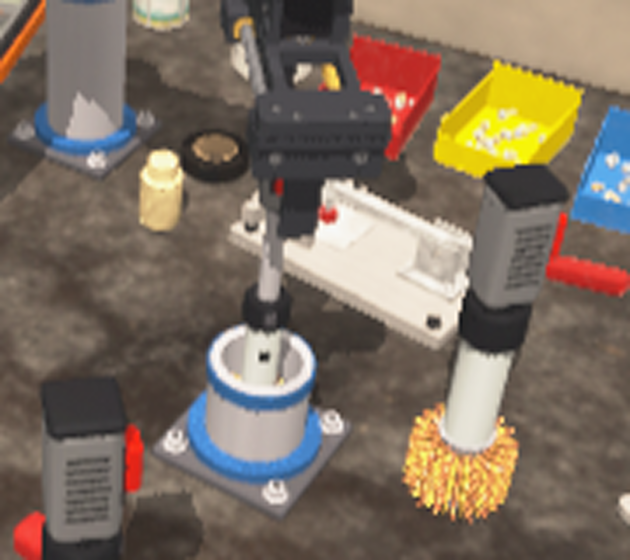

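The handle is still drawn out with the gripper open, the rod is long at crop (270,250), and the brush stands upright. Now the turn back, the y-grip and the lift of about 95 mm.

```bash
python3 -m jog '[{"wx":0,"wy":0,"wz":0.04,"dx":0,"dy":0,"dz":0,"hand":0},{"wx":0,"wy":0,"wz":0.05,"dx":0,"dy":0,"dz":0,"hand":0},{"wx":0,"wy":0,"wz":0.06,"dx":0,"dy":0,"dz":0,"hand":0},{"wx":0,"wy":0,"wz":0.06,"dx":0,"dy":0,"dz":0,"hand":0},{"wx":0,"wy":0,"wz":0.06,"dx":0,"dy":0,"dz":0,"hand":0}]' && python3 -m jog '[{"wx":0,"wy":0,"wz":0.06,"dx":0,"dy":0,"dz":0,"hand":0},{"wx":0,"wy":0,"wz":0.06,"dx":0,"dy":0,"dz":0,"hand":0},{"wx":0,"wy":0,"wz":0.06,"dx":0,"dy":0,"dz":0,"hand":0},{"wx":0,"wy":0,"wz":0.06,"dx":0,"dy":0,"dz":0,"hand":0},{"wx":0,"wy":0,"wz":0.06,"dx":0,"dy":0,"dz":0,"hand":0}]' && python3 -m jog '[{"wx":0,"wy":0,"wz":0.06,"dx":0,"dy":0,"dz":0,"hand":0},{"wx":0,"wy":0,"wz":0.06,"dx":0,"dy":0,"dz":0,"hand":0},{"wx":0,"wy":0,"wz":0.06,"dx":0,"dy":0,"dz":0,"hand":0},{"wx":0,"wy":0,"wz":0.035,"dx":0,"dy":0,"dz":0,"hand":0},{"wx":0,"wy":0,"wz":0,"dx":0,"dy":0,"dz":0,"hand":0}]' && for i in 1 2 3; do python3 -m jog '[{"wx":0,"wy":0,"wz":0,"dx":0,"dy":0,"dz":0,"hand":1},{"wx":0,"wy":0,"wz":0,"dx":0,"dy":0,"dz":0,"hand":1},{"wx":0,"wy":0,"wz":0,"dx":0,"dy":0,"dz":0,"hand":1},{"wx":0,"wy":0,"wz":0,"dx":0,"dy":0,"dz":0,"hand":1}]' 25; done
```

```text
clock: 14.45
tool_pos: [0.5691, -0.2998, 0.2248]
eef_rot: [0.974, -0.228, 0.0, 0.0]
contact_force: [-0.0, 0.1, 0.3]
opening: 1.001
finger_force: 0.0
clock: 14.87
tool_pos: [0.569, -0.2998, 0.2248]
eef_rot: [0.998, 0.07, -0.0, 0.0]
contact_force: [0.0, 0.3, -0.1]
opening: 0.997
finger_force: 0.0
clock: 15.28
tool_pos: [0.5689, -0.3, 0.225]
eef_rot: [0.96, 0.279, 0.0, 0.0]
contact_force: [0.1, 0.2, 0.4]
opening: 1.0
finger_force: 0.0
clock: 15.62
tool_pos: [0.5691, -0.2997, 0.2247]
eef_rot: [0.96, 0.278, -0.0, 0.0]
contact_force: [-0.6, 0.6, -0.3]
opening: 0.719
finger_force: 0.0
clock: 15.95
tool_pos: [0.5691, -0.2997, 0.2248]
eef_rot: [0.96, 0.279, -0.0, 0.0]
contact_force: [-0.3, -1.0, 0.5]
opening: 0.417
finger_force: 0.0
clock: 16.28
tool_pos: [0.5689, -0.2994, 0.2247]
eef_rot: [0.96, 0.279, -0.0, -0.0]
contact_force: [-0.2, 1.5, 0.4]
opening: 0.297
finger_force: 25.0
```

```bash
for i in 1 2; do python3 -m jog '[{"wx":0,"wy":0,"wz":0,"dx":0,"dy":0,"dz":0.04,"hand":1},{"wx":0,"wy":0,"wz":0,"dx":0,"dy":0,"dz":0.04,"hand":1},{"wx":0,"wy":0,"wz":0,"dx":0,"dy":0,"dz":0.04,"hand":1},{"wx":0,"wy":0,"wz":0,"dx":0,"dy":0,"dz":0.04,"hand":1},{"wx":0,"wy":0,"wz":0,"dx":0,"dy":0,"dz":0.04,"hand":1}]' 30; done; for i in 1 2 3; do python3 -m jog '[{"wx":0,"wy":0,"wz":0,"dx":0,"dy":0,"dz":0,"hand":1},{"wx":0,"wy":0,"wz":0,"dx":0,"dy":0,"dz":0,"hand":1},{"wx":0,"wy":0,"wz":0,"dx":0,"dy":0,"dz":0,"hand":1},{"wx":0,"wy":0,"wz":0,"dx":0,"dy":0,"dz":0,"hand":1}]'; done; python3 - <<'E'
from plant import r
import cv2
cv2.imwrite('pics/s5.png',cv2.resize(r.snapshot('scene')[120:300,270:450,::-1],None,fx=3.3,fy=3.3,interpolation=2))
E
```

```text
clock: 16.7
tool_pos: [0.5691, -0.2999, 0.2762]
eef_rot: [0.96, 0.279, 0.0, 0.0]
contact_force: [-0.6, -0.0, -4.5]
opening: 0.293
finger_force: 30.0
clock: 17.12
tool_pos: [0.569, -0.2997, 0.3258]
eef_rot: [0.96, 0.279, 0.0, 0.0]
contact_force: [0.4, -0.1, -4.7]
opening: 0.294
finger_force: 30.0
clock: 17.45
tool_pos: [0.5687, -0.2994, 0.3239]
eef_rot: [0.96, 0.279, -0.001, -0.001]
contact_force: [1.1, -0.4, -5.3]
opening: 0.287
finger_force: 30.0
clock: 17.78
tool_pos: [0.569, -0.2997, 0.3246]
eef_rot: [0.96, 0.279, -0.0, -0.0]
contact_force: [1.0, 0.2, -4.4]
opening: 0.292
finger_force: 30.0
clock: 18.12
tool_pos: [0.5691, -0.2997, 0.3248]
eef_rot: [0.96, 0.279, 0.0, 0.0]
contact_force: [-0.6, -0.1, -4.0]
opening: 0.295
finger_force: 30.0
```

View pics/s5.png

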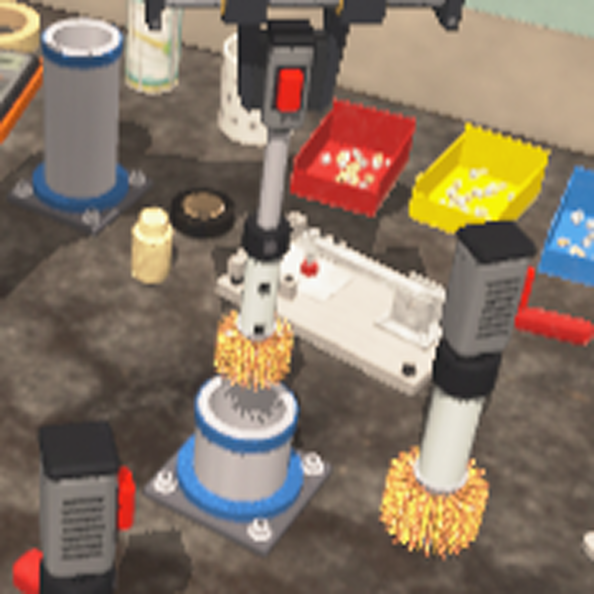

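The head hangs clear above the mouth (crop 255,350), with the brush upright, long and locked and the button out at (290,88). Handing in.

```bash
python3 -c "
from plant import r
print(r.finish_job())"
```

```text
the job is handed in; nothing more can be done
None
```

The job is handed in at about 18 s: the bore got two full strokes, the handle is locked at its second stop with the button out, and the gripper holds the brush upright and still about 30 mm above the mouth; no verdict came back.

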